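Tighten the air-line gland nut: finger-tight plus a quarter turn

TASK

Run the brass gland nut on the fitting down clockwise with the fingers alone until it stops finger-tight on its washer, without forcing it further by hand. Then put the steel ring spanner over the nut and give it a quarter turn more, no harder than the turning needs, lift the spanner off without loosening the nut, and lay it back across its pine rest. Leave the other things on the desk alone.

Things in the scene. Friction and masses are not known exactly. Their poses are not given: they have to be found in the camera images.
- nut_mid (a point): Centre of the hexagon of the brass gland nut: 30 mm across flats, 18 mm high (9 mm up and down from here), axis vertical. On top a six-sided taper 7 mm high narrows to 21 mm across and leads the ring on; a 10 mm steel tube stub ends 30 mm above here. z is up; flats face along x and every 60 degrees from it. The nut turns about its axis only and does not sink.
- nut: The nut, origin 9 mm below nut_mid. Clockwise from above tightens. It runs easily (0.03 N m) for 0.7 to 1.7 rad, different each time, meets the washer, beds it down over 0.12 rad (0.08 N m) and stops: finger-tight, to be found by feel. Beyond that nut and washer turn together against a steady 0.6 N m. Anticlockwise the nut always runs easily, so do not drag it back.
- washer_tab (a point): Point on the tab of the steel thrust washer under the nut: 30 mm out from the nut axis, 10.5 mm below nut_mid, x pointing outward. The washer is 3 mm thick, 42 mm in diameter, its tab 7 mm wide, reaching 34 mm from the axis. It stands still until the nut meets it, then turns with the nut: 0.12 rad to finger-tight, and beyond that the counted turn.
- fitting: The fixed fitting, origin on the nut axis at the underside of its pine base, on the desk; nut_mid is 72 mm above. Base 90 mm square, 12 mm thick; above it a brass column, then a brass collar 44 mm in diameter with its top 12 mm below nut_mid, under the washer. The spanner's ring, put over the nut, comes to rest on the collar.
- spanner_ring (a point): Centre of the ring of the loose steel ring spanner (about 0.2 kg), at half its height. Ring 14 mm high, about 45 to 51 mm outside, six-sided hole right through, 32.5 mm across flats: about 10 degrees of play either way on the nut. x points along the handle, away from the ring; z up. The hole's flats face along x and every 60 degrees. Fully seated it is 5 mm below nut_mid.
- spanner: The spanner, origin on the ring's axis at the underside, 7 mm below spanner_ring, axes the same. Its polished, oiled ring slides easily, but can jam on the nut if lifted tilted or under turning load. It fits the nut when its x is in line with the nut's x or any multiple of 60 degrees from it.
- spanner_grip (a point): Good place to grip the spanner: centre of its straight handle 85 mm from the ring's axis, 1.5 mm lower than spanner_ring, axes the same. Handle 12 mm wide, 11 mm thick, underside level with the ring's, ending 155 mm from the ring's axis.
- rest: The fixed pine rest, origin under its centre, on the desk. Plate 180 mm (x) by 90 mm (y), 8 mm thick, with two cross blocks, tops 35 mm above the desk: x from -90 to -45 mm for the ring, 60 to 90 mm for the handle's end. The spanner lies on both, ring axis near x = -65 mm, y = 0, handle along x; between the blocks is room for fingers.
- pen_mid (a point): Bystander: centre of a red acrylic pen body, 137 mm long, 13 mm thick, lying on the desk.
- pin_vise_mid (a point): Bystander: centre of a steel pin vise, 110 mm long, 11 mm thick, lying on the desk.
- puck_center (a point): Bystander: centre of a black rubber sanding puck, 44 mm diameter, 25 mm high, on the desk.
- funnel_stand: Bystander, fixed: pine stand 100 mm square and 154 mm high with a white porcelain funnel (top at 185 mm) over a lidded jar; origin at the centre of its underside.
Things that resemble listed ones, but are neither listed nor needed, are in the scene too. There is more than one size of the fitting; the one meant has the size given above. Of the things that look like the rest, the smaller one is meant.

How it is judged:
On the way, in this order (a step that is already met when the one before it is completed fails the run):
1. the nut is finger-tight on its washer (the washer bedded down, turned by 0.04 to 0.27 rad), the spanner still away (distance of washer_tab from where it was at the start of the episode between 0.0012 and 0.00808 m and horizontal distance between spanner_ring and nut_mid above 0.08 m), for 0.1 s.
2. with the spanner's ring on the nut, nut and washer have turned a quarter turn on, 1.37 to 2.02 rad in all (distance of washer_tab from where it was at the start of the episode between 0.03796 and 0.05081 m and horizontal distance between spanner_ring and nut_mid below 0.006 m), for 0.2 s.
At the end, for the whole second after the job is handed in: The washer has turned 1.37 to 2.02 rad in all, the nut is not backed off (its x within 0.55 rad of the tab's), and the spanner lies still, flat and let go across both blocks of its rest (ring within 17 mm of its place along the rest, ring and handle within 40 mm of its middle line) (distance of washer_tab from where it was at the start of the episode between 0.03796 and 0.05081 m and angle between the x axis of nut_mid and the x axis of washer_tab, either way round below 0.55 rad and x of spanner_ring in the frame of rest between -0.085 and -0.048 m and y of spanner_ring in the frame of rest between -0.04 and 0.04 m and y of spanner_grip in the frame of rest between -0.04 and 0.04 m and height (world z) of spanner_ring below 0.046 m and height (world z) of spanner_grip above 0.036 m and angle between spanner_ring's own z axis and vertical below 0.1 rad and linear speed of spanner below 0.02 m/s); the robot touches nothing.
It fails at once if the nut is forced on by hand: the fingers touch it when the washer has turned more than 0.27 rad (contact force between the fingers and nut above 1 N and distance of washer_tab from where it was at the start of the episode above 0.00808 m).
It fails at once if the spanner is on the nut before it has been run down by hand (washer turned under 0.04 rad) (contact force between spanner and nut above 0.5 N and distance of washer_tab from where it was at the start of the episode below 0.0012 m).
It fails at once if the nut is turned on by more than 2.02 rad in all (distance of washer_tab from where it was at the start of the episode above 0.05081 m).
It fails at once if the spanner is forced against the nut or the collar with more than 180 N (turning needs about 90) (contact force between spanner and nut above 180 N or contact force between spanner and fitting above 180 N).
It fails at once if the pen body, pin vise or sanding puck is shifted by more than 15 mm, or the funnel stand is bumped (over 5 N) (distance of any of pen_mid, pin_vise_mid, puck_center from where it was at the start of the episode above 0.015 m or contact force between funnel_stand and anything else above 5 N).
It also fails if it takes over 72 s, if anything falls off the work surface, if the arm or the gripper's body presses on something with over 40 N, if the wrist force passes 120 N, or if a joint passes its speed limit or range.

ROBOT

A 6-joint arm with a two-finger parallel gripper is mounted at the origin on the work surface. World frame = base frame: x ahead of the robot, y to its left, z up, the work surface at z = 0. Lengths are in m, angles in rad, forces in N, time in s.
With the tool pointing down it reaches from about 0.325 to 0.775 m from the base axis. Payload 5.5 kg.
Tool frame: the origin (TCP) lies between the finger pads; the fingertips stand 25 mm ahead of it and the grasp point (between the pads) lies 6 mm ahead of it; x points along the fingers, y is the direction in which the jaws open and shut, and the axes are right-handed (so a half turn about x gives the same grasp; the last joint's range is limited). The gripper opens to 88 mm and grips with 3 to 60 N. Pads are 20 mm wide; open, the fingers measure 115 mm over their backs; the gripper's body (75 mm by 178 mm) begins 61 mm behind the grasp point.
Start: joints at [-1.291, 0.091, 1.231, -0, 1.82, -0.057], TCP at [0.198, -0.566, 0.248] pointing down, gripper open.
Joint ranges: [-2.87, 2.87], [-0.86, 2.18], [0.17, 2.46], [-1.51, 4.65], [0.06, 2.69], [-2.65, 2.65]. Speed limits (rad/s): [2.57, 2.57, 3.01, 3.14, 3.14, 3.14].

INTERFACE

Orientations are given as a 3x3 rotation matrix whose columns are the frame's x, y, z axes.
In Python, from workcell import bot gives the robot as it stands. The module is installed in compiled form; this text tells all that it offers.
- The arm moves only by the tool arm_command, never from a script. Its argument "targets" is a list of rows, each a list of 2 entries, a list of its own where there are three numbers: the shift along the world's x, y, z in cm, then the turn about the world's z in rad. In form: [[[dx, dy, dz], spin], ...]. A call has 1 to 5 rows; each row is the pose to reach, as a shift and turn from the pose commanded when the call began; what a row does not reach only later rows make up. A row lasts 1/8 s, in which the tool goes at most 62.5 mm and 10.7 degrees, less where a joint would pass 70% of its speed; a pose out of reach is approached as far as the arm can. A call with a gripper value outside its range is refused whole. "claw" is the closure, from 0 (fully open) to 1 (shut), set as the call begins (left out, the last holds). The fingers move at their own pace and stop on an object; "newtons" is the grip in N (left out, the last holds). Time passes only in rows, so rows that repeat a pose let the fingers close. It gives the time, the measured TCP pose, the force and the opening at its end, in the units of the state.
- bot.read_state(): the state, without advancing time (a new reading comes with each control period).
- bot.snapshot(name): name is "scene" or "side" or "wrist"; returns a dict with "img" (400x640x3 uint8, red, green, blue), "fx", "fy", "cx", "cy" (pixels), "world_to_cam" (4x4, takes a point from world to camera coordinates). Camera axes: x right, y down, z forward; pixel columns grow to the right and rows downward; lengths in m; the calibration is good to about 2 mm. A picture is of the moment at which its call begins. There is no depth.
- bot.hand_in(): hands the job in, once; it reports no verdict.
The state is a dict: "time": time; "joint_positions": joint angles; "qvel": joint speeds; "tau": joint torques, N m; "tool_pos": TCP position; "orientation": TCP orientation; "force": force on the tool from outside, world axes, zero at the start; "torque": the same for the moment, N m; "finger_gap": opening from 0.0 (shut) to 1.0 (fully open).
Only numpy, scipy, OpenCV 4.12 (cv2) and the standard library are available. Lean on these libraries where they do the work, as an engineer would, in place of code of your own. Each camera call takes 0.05 s, during which the arm holds its last target. There are 200 camera calls.

## Working session

There is one attempt and no reset: what is moved stays moved. The work goes in short steps, Python scripts to look and compute and a tool call to move; the robot and the scene stay as the last step left them, time stands still between calls to the robot, and variables do not carry over. Pictures are saved under pics/ and viewed, about 8 in all and at most 12, crops included, and the job is handed in when it is done.

Besides the shell and the picture viewer there is one more tool, called after "Emit:" by a JSON object that holds its "api" and its "payload". arm_command: Moves the arm, as the interface text tells. Its arguments: {"type":"object","properties":{"targets":{"type":"array"},"claw":{"type":"number"},"newtons":{"type":"number"}},"required":["targets"]}

```bash
mkdir -p pics; cat > h.py <<'E'
import numpy as np, cv2
from workcell import bot
def save(n,name):
    s=bot.snapshot(n); cv2.imwrite(f'pics/{name}.png',s['img'][:,:,::-1]); np.savez(f'pics/{name}.npz',**{k:v for k,v in s.items()}); return s
def load(name): return dict(np.load(f'pics/{name}.npz'))
def ray(s,u,v):
    M=s['world_to_cam'];R=M[:3,:3];t=M[:3,3]
    d=R.T@np.array([(u-s['cx'])/s['fx'],(v-s['cy'])/s['fy'],1]); return -R.T@t,d
def onz(s,u,v,z):
    o,d=ray(s,u,v); return o+d*(z-o[2])/d[2]
def proj(s,p):
    q=s['world_to_cam'][:3,:3]@np.array(p)+s['world_to_cam'][:3,3]; return np.array([s['fx']*q[0]/q[2]+s['cx'],s['fy']*q[1]/q[2]+s['cy']])
def tri(a,pa,b,pb):
    o1,d1=ray(a,*pa);o2,d2=ray(b,*pb)
    k=np.linalg.lstsq(np.c_[d1,-d2],o2-o1,rcond=None)[0]
    x,y=o1+d1*k[0],o2+d2*k[1]; return (x+y)/2,np.linalg.norm(x-y)
E
python3 - <<'E'
from h import *
a=save('scene','s0');b=save('side','d0')
for s in(a,b): print(ray(s,320,200),s['fx'])
cv2.imwrite('pics/both.png',cv2.resize(np.vstack([a['img'],b['img']])[:,:,::-1],None,fx=.75,fy=.75,interpolation=cv2.INTER_AREA))
print(bot.read_state())
E
```

```text
(array([1.04154893, 0.1613269 , 0.9971081 ]), array([-0.48410126, -0.17493828, -0.85743834])) 373.48391594138894
(array([0.0607737 , 0.7128162 , 0.56730531]), array([ 0.43111328, -0.74536709, -0.50853775])) 404.72374521984426
{'time': 0.1, 'joint_positions': array([-1.29073365e+00,  9.17987981e-02,  1.23178971e+00, -4.47541385e-05,
        1.81979699e+00, -5.66747304e-02]), 'qvel': array([-0.00109994,  0.00046026, -0.00228101, -0.00216949,  0.00040861,
        0.0013222 ]), 'tau': array([ 2.99852589e-03, -4.47858882e+01, -4.07567847e+01,  7.00600818e-02,
        2.84444913e-02, -1.17020973e-04]), 'tool_pos': array([ 0.1981816 , -0.56608229,  0.2465971 ]), 'orientation': array([[-5.37255828e-04,  3.30398643e-01, -9.43841326e-01],
       [ 1.71100676e-03, -9.43839777e-01, -3.30399074e-01],
       [-9.99998392e-01, -1.79242772e-03, -5.82308908e-05]]), 'force': array([ 0.07932029,  0.13784722, -0.33167239]), 'torque': array([-0.05150741,  0.00652588, -0.02650082]), 'finger_gap': 1.0001630569285747}
```

View pics/both.png

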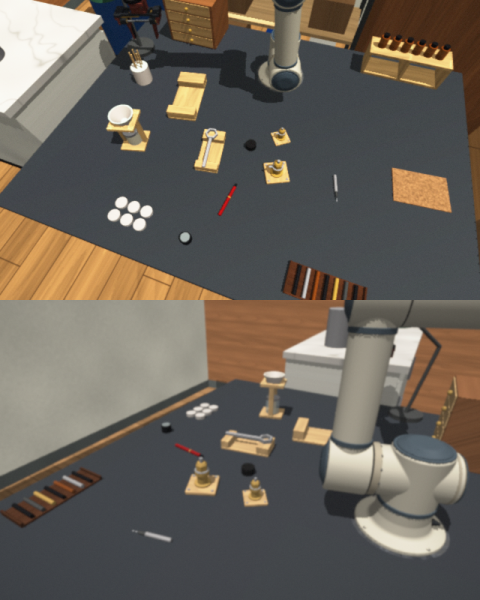

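Top is the scene view: two fittings at full-resolution pixels (369,229) and (375,181), and the spanner on the small rest at (280,197). A larger empty rest is at (250,127). I'll enlarge the candidates and check their base sizes.

```bash
python3 - <<'E'
from h import *
a=load('s0');b=load('d0')
c1=cv2.resize(a['img'][155:255,240:400],None,fx=5,fy=5,interpolation=cv2.INTER_CUBIC)[:300*2]
c2=cv2.resize(b['img'][165:275,235:395],None,fx=5,fy=5,interpolation=cv2.INTER_CUBIC)
cv2.imwrite('pics/c.png',cv2.resize(np.vstack([c1,c2]),None,fx=.57,fy=.57,interpolation=cv2.INTER_AREA)[:,:,::-1])
hsv=cv2.cvtColor(a['img'],cv2.COLOR_RGB2HSV)
m=((hsv[...,1]>60)&(hsv[...,2]>110)&(hsv[...,0]>8)&(hsv[...,0]<35)).astype(np.uint8)
n,l,st,ce=cv2.connectedComponentsWithStats(m)
for i in range(1,n):
    if 150<st[i,4]<5000 and 150<ce[i][0]<480 and ce[i][1]<320:
        c=max(cv2.findContours((l==i).astype(np.uint8),0,1)[0],key=cv2.contourArea)
        h=cv2.approxPolyDP(cv2.convexHull(c),3,True)[:,0]
        print(ce[i].round(),st[i,4]); print([(tuple(map(int,p)),tuple(onz(a,*p,0.012)[:2].round(3))) for p in h])
E
```

```text
[255.   7.] 859
[((288, 0), (np.float64(-0.476), np.float64(-0.531))), ((278, 21), (np.float64(-0.314), np.float64(-0.513))), ((224, 11), (np.float64(-0.306), np.float64(-0.771))), ((221, 7), (np.float64(-0.329), np.float64(-0.798))), ((223, 0), (np.float64(-0.382), np.float64(-0.815)))]
[341.  21.] 1719
[((364, 2), (np.float64(-0.57), np.float64(-0.197))), ((366, 34), (np.float64(-0.348), np.float64(-0.125))), ((353, 42), (np.float64(-0.28), np.float64(-0.162))), ((305, 31), (np.float64(-0.286), np.float64(-0.377))), ((304, 15), (np.float64(-0.391), np.float64(-0.421))), ((337, 0), (np.float64(-0.547), np.float64(-0.318)))]
[438.  32.] 1603
[((403, 3), (np.float64(-0.618), np.float64(-0.027))), ((418, 0), (np.float64(-0.663), np.float64(0.032))), ((478, 10), (np.float64(-0.67), np.float64(0.299))), ((478, 31), (np.float64(-0.518), np.float64(0.317))), ((469, 55), (np.float64(-0.349), np.float64(0.302))), ((399, 42), (np.float64(-0.341), np.float64(0.018)))]
[235.  22.] 166
[((247, 18), (np.float64(-0.291), np.float64(-0.651))), ((241, 28), (np.float64(-0.218), np.float64(-0.645))), 
[... 1674 characters left out ...]
64(0.104))), ((387, 189), (np.float64(0.379), np.float64(0.145))), ((368, 194), (np.float64(0.416), np.float64(0.094))), ((361, 177), (np.float64(0.362), np.float64(0.056)))]
[281. 204.] 1391
[((272, 172), (np.float64(0.436), np.float64(-0.221))), ((300, 175), (np.float64(0.418), np.float64(-0.131))), ((289, 230), (np.float64(0.612), np.float64(-0.092))), ((261, 226), (np.float64(0.627), np.float64(-0.175))), ((259, 222), (np.float64(0.617), np.float64(-0.186)))]
[368. 230.] 810
[((379, 214), (np.float64(0.474), np.float64(0.144))), ((386, 241), (np.float64(0.553), np.float64(0.185))), ((356, 245), (np.float64(0.594), np.float64(0.107))), ((351, 218), (np.float64(0.514), np.float64(0.068)))]
```

View pics/c.png

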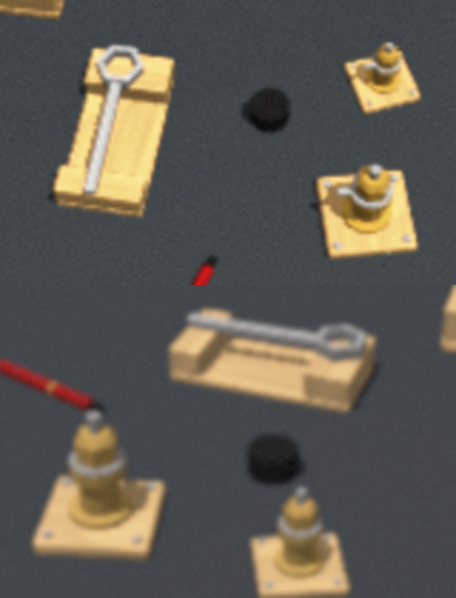

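The fitting at (369,229) has an ~89 mm base, which matches 90 mm; the one at (375,181) is ~65 mm. So the nut is on the (369,229) fitting. The spanner lies on the smaller rest at (280,200).

```bash
python3 - <<'E'
from h import *
a=load('s0');b=load('d0')
print('tip',onz(a,371.9,213.9,.102),tri(a,(371.9,213.9),b,(268,210)))
print('tab',onz(a,358.6,221.7,.0615))
r=onz(a,282.5,177.5,.049);e=onz(a,271.9,221.7,.046);print('ring',r,'end',e,np.degrees(np.arctan2(*(e-r)[1::-1])))
print('puck',onz(a,334,193,.0125))
E
```

```text
tip [0.53177094 0.12714717 0.102     ] (array([0.53124917, 0.12634192, 0.10258042]), np.float64(0.002199519640713568))
tab [0.54517912 0.09677471 0.0615    ]
ring [ 0.46763502 -0.16785111  0.049     ] end [ 0.61824078 -0.13937763  0.046     ] 10.705957351615607
puck [ 0.44749825 -0.0067775   0.0125    ]
```

Emit:
{"api": "arm_command", "payload": {"targets": [[[6, 6, 0], 0], [[12, 12, 0], 0], [[16, 18, 0], 0], [[19, 24, 0], 0], [[22, 30, 0], 0]]}}

```text
time: 0.72
tool_pos: [0.3889, -0.3188, 0.247]
orientation: [[-0.0, 0.33, -0.944], [0.001, -0.944, -0.33], [-1.0, -0.001, 0.0]]
force: [1.2, -0.6, 0.9]
finger_gap: 1.002
```

Emit:
{"api": "arm_command", "payload": {"targets": [[[2, 6, 0], 0], [[4, 12, 0], 0], [[6, 18, 0], 0], [[6, 24, 0], 0], [[6, 30, 0], 0]]}}

```text
time: 1.35
tool_pos: [0.4478, -0.0187, 0.2471]
orientation: [[-0.001, 0.331, -0.944], [0.0, -0.944, -0.331], [-1.0, -0.0, 0.001]]
force: [1.1, 0.5, -0.7]
finger_gap: 0.998
```

Emit:
{"api": "arm_command", "payload": {"targets": [[[3, 5, 0], 0], [[5.4, 9.3, 0], 0], [[5.4, 9.3, 0], 0], [[5.4, 9.3, 0], 0]]}}

```text
time: 1.85
tool_pos: [0.5019, 0.072, 0.2471]
orientation: [[-0.001, 0.331, -0.944], [-0.001, -0.944, -0.331], [-1.0, 0.0, 0.001]]
force: [-0.0, 0.0, 0.0]
finger_gap: 0.997
```

```bash
python3 - <<'E'
from h import *
s=save('wrist','w1')
print(bot.read_state()['tool_pos'],bot.read_state()['joint_positions'],proj(s,[.5315,.1268,.102]),proj(s,[.5315,.1268,.063]),ray(s,320,200))
E
```

```text
[0.50190261 0.07153605 0.24748451] [ 7.47232786e-02 -1.58748423e-01  1.47525098e+00 -4.22108089e-04
  1.82561924e+00  1.30925978e+00] [268.3393379  142.92556165] [274.34507136 138.67256918] (array([0.57289694, 0.09625874, 0.38403585]), array([-0.2525401 , -0.09156526, -0.96326144]))
```

View pics/w1.png

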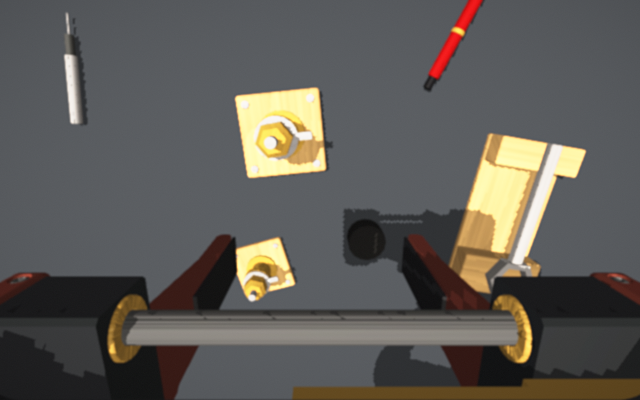

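The stub is at (271,142) with the hexagon around it and the tab at (305,134). I'll enlarge this to get the nut's angle.

```bash
python3 - <<'E'
from h import *
s=load('w1')
cv2.imwrite('pics/w1c.png',cv2.resize(s['img'][105:175,240:330],None,fx=8,fy=8,interpolation=cv2.INTER_CUBIC)[:,:,::-1])
E
```

```text
(no output)
```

View pics/w1c.png

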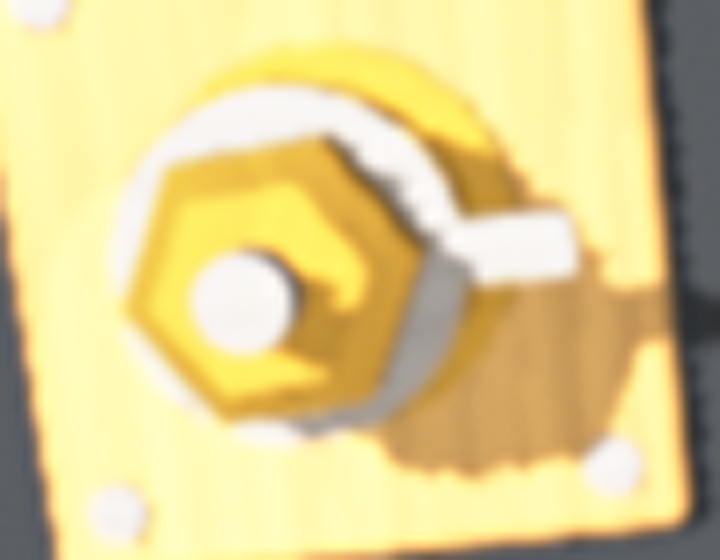

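The hexagon's six corners are clear in the crop, and the tab points right at (525,247).

```bash
python3 - <<'E'
from h import *
s=load('w1')
f=lambda p:(240+(p[0]+.5)/8-.5,105+(p[1]+.5)/8-.5)
V=np.array([onz(s,*f(p),.081)[:2] for p in [(172,162),(328,138),(420,250),(380,385),(225,420),(130,305)]])
c=V.mean(0);d=V-c;print('c',c,np.linalg.norm(d,axis=1))
a=np.degrees(np.arctan2(d[:,1],d[:,0]));print(a)
print('vertex ang mod60',np.degrees(np.angle(np.exp(6j*np.radians(a)).mean())/6))
print('tip',onz(s,*f((243,300)),.102)); t=onz(s,*f((525,247)),.063)[:2];print('tab',t,np.degrees(np.arctan2(*(t-c)[::-1])))
print('base',[onz(s,*f(p),.012)[:2].round(4) for p in[(690,520),(642,0)]])
E
```

```text
c [0.53321208 0.12518244] [0.01682384 0.0165393  0.01654183 0.01654569 0.01721965 0.01680698]
[  60.39552841   -3.22046933  -59.97958267 -117.23531625  177.55397645
  119.6888027 ]
vertex ang mod60 -0.46796233998213915
tip [0.53262852 0.12574502 0.102     ]
tab [0.54407555 0.10008515] -66.5944200583931
base [array([0.5112, 0.0665]), array([0.5756, 0.0963])]
```

Emit:
{"api": "arm_command", "payload": {"targets": [[[1.5, 2.5, 0], 0.18], [[3.1, 5.3, 0], 0.36], [[3.1, 5.3, 0], 0.54], [[3.1, 5.3, 0], 0.72], [[3.1, 5.3, -2], 0.88]]}}

```text
time: 2.52
tool_pos: [0.5338, 0.1239, 0.2297]
orientation: [[0.004, 0.939, -0.343], [0.0, -0.343, -0.939], [-1.0, 0.004, -0.002]]
force: [-0.1, -0.5, 0.0]
finger_gap: 1.0
```

Emit:
{"api": "arm_command", "payload": {"targets": [[[0, 0, -2], 0.18], [[0, 0, -4], 0.36], [[0, 0, -6], 0.54], [[0, 0, -7], 0.72], [[0, 0, -7], 0.87]]}}

```text
time: 3.15
tool_pos: [0.5325, 0.1235, 0.1566]
orientation: [[-0.002, 0.868, 0.496], [-0.0, 0.496, -0.868], [-1.0, -0.002, -0.0]]
force: [-0.3, 0.6, 0.2]
finger_gap: 1.001
```

Emit:
{"api": "arm_command", "payload": {"targets": [[[0, 0, 0], 0], [[0, 0, 0], 0]]}}

```text
time: 3.4
tool_pos: [0.5333, 0.1244, 0.1581]
orientation: [[0.001, 0.872, 0.49], [0.0, 0.49, -0.872], [-1.0, 0.001, 0.0]]
force: [-0.6, 0.6, -0.2]
finger_gap: 1.0
```

```bash
python3 - <<'E'
from h import *
s=save('wrist','w2'); st=bot.read_state();R=st['orientation']
print(st['tool_pos'],np.degrees(np.arctan2(R[1,1],R[0,1])),R[:,0],st['joint_positions'],st['torque'],proj(s,[.533,.1253,.081]))
E
```

```text
[0.53329624 0.12464482 0.15808923] 29.375684152792175 [ 7.48531156e-04  7.61955451e-05 -9.99999717e-01] [ 1.67511843e-01 -4.97514498e-02  1.53160132e+00 -4.98670625e-05
  1.65899202e+00 -3.45194873e-01] [-0.02652594 -0.09430403 -0.01687033] [319.27738739 219.188919  ]
```

View pics/w2.png

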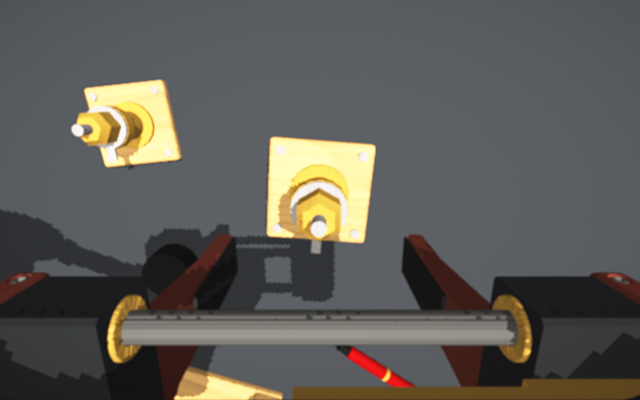

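The jaws line up with the nut's flats (nut at (319,215), tab at (316,245)). Next I descend and grip lightly.

Emit:
{"api": "arm_command", "payload": {"targets": [[[0, 0, -3], 0], [[0, 0.05, -5.5], 0], [[0, 0.05, -6.6], 0], [[0, 0.05, -6.6], 0]]}}

```text
time: 3.95
tool_pos: [0.5329, 0.1256, 0.0912]
orientation: [[-0.001, 0.87, 0.493], [-0.0, 0.493, -0.87], [-1.0, -0.001, -0.0]]
force: [0.6, 1.5, 0.1]
finger_gap: 1.002
```

Emit:
{"api": "arm_command", "payload": {"targets": [[[0, 0, 0], 0], [[0, 0, 0], 0], [[0, 0, 0], 0], [[0, 0, 0], 0], [[0, 0, 0], 0]], "claw": 1, "newtons": 8}}

```text
time: 4.58
tool_pos: [0.5332, 0.1257, 0.0917]
orientation: [[0.0, 0.87, 0.493], [-0.0, 0.493, -0.87], [-1.0, 0.0, 0.0]]
force: [-0.1, 0.2, 0.4]
finger_gap: 0.468
```

```bash
cat >> h.py <<'E'
def stat():
    st=bot.read_state();R=st['orientation']
    print(round(st['time'],2),st['tool_pos'].round(4),'yaw',round(np.degrees(np.arctan2(R[1,1],R[0,1])),2),'F',st['force'].round(2),'T',st['torque'].round(3),'gap',round(st['finger_gap']*88,2),'q6',st['joint_positions'][5].round(3))
    return st
E
python3 - <<'E'
from h import *
s=save('wrist','w3'); stat()
for k in range(3): bot.snapshot('side'); stat()
print(proj(s,[.533,.1253,.063]))
E
```

```text
4.62 [0.5332 0.1257 0.0916] yaw 29.56 F [ 0.42 -0.29 -1.41] T [-0.041 -0.066  0.042] gap 37.32 q6 -0.347
4.67 [0.5332 0.1257 0.0916] yaw 29.57 F [-0.03  0.64  0.31] T [-0.019 -0.091 -0.027] gap 33.35 q6 -0.347
4.72 [0.5326 0.1254 0.0915] yaw 29.56 F [-7.84 -4.29  4.66] T [-0.729  1.202 -0.029] gap 30.17 q6 -0.347
4.78 [0.5325 0.1254 0.0916] yaw 29.56 F [-4.09 -2.46  0.41] T [-0.414  0.596 -0.001] gap 29.72 q6 -0.347
[318.39847127 250.34769371]
```

View pics/w3.png

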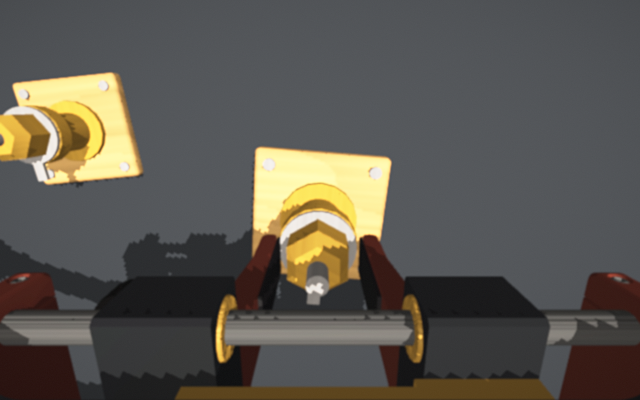

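Gripped at 29.7 mm. The nut runs freely for at least 0.7 rad, so I turn 0.6 and then go on by feel.

Emit:
{"api": "arm_command", "payload": {"targets": [[[-0.05, -0.03, 0], -0.12], [[-0.05, -0.03, 0], -0.24], [[-0.05, -0.03, 0], -0.36], [[-0.05, -0.03, 0], -0.48], [[-0.05, -0.03, 0], -0.6]]}}

```text
time: 5.4
tool_pos: [0.5318, 0.1252, 0.0916]
orientation: [[-0.002, 0.996, -0.088], [-0.001, -0.088, -0.996], [-1.0, -0.002, 0.001]]
force: [-4.7, -1.3, 3.2]
finger_gap: 0.338
```

```bash
cat >> h.py <<'E'
def feel(n=4,name=None):
    T=[]
    for k in range(n):
        s=bot.snapshot('wrist') if not(name and k==0) else save('wrist',name)
        T.append(np.r_[bot.read_state()['force'],bot.read_state()['torque']])
    print('meanFT',np.mean(T,0).round(3)); stat(); return s
E
python3 -c "
from h import *
feel(4,'w4')"
```

```text
meanFT [-4.935 -1.583  2.892 -0.294  0.767 -0.034]
5.6 [0.5318 0.1251 0.0916] yaw -4.79 F [-4.83 -1.57  3.42] T [-0.309  0.746 -0.091] gap 29.65 q6 0.253
```

Emit:
{"api": "arm_command", "payload": {"targets": [[[0, 0, 0], -0.06], [[0, 0, 0], -0.12], [[0, 0, 0], -0.18]]}}

```text
time: 5.98
tool_pos: [0.5316, 0.1252, 0.0916]
orientation: [[-0.003, 0.965, -0.262], [-0.001, -0.262, -0.965], [-1.0, -0.003, 0.001]]
force: [-6.9, -1.8, 3.5]
finger_gap: 0.343
```

```bash
python3 -c "
from h import *
feel()"
```

```text
meanFT [-5.646 -1.704  3.675 -0.292  0.998 -0.015]
6.17 [0.5316 0.1252 0.0916] yaw -15.1 F [-5.86 -1.79  4.04] T [-0.261  1.01  -0.026] gap 29.87 q6 0.433
```

Emit:
{"api": "arm_command", "payload": {"targets": [[[-0.08, -0.03, 0], -0.05], [[-0.1, -0.03, 0], -0.1], [[-0.1, -0.03, 0], -0.15]]}}

```text
time: 6.55
tool_pos: [0.5312, 0.1252, 0.0916]
orientation: [[-0.001, 0.915, -0.403], [0.0, -0.403, -0.915], [-1.0, -0.001, 0.0]]
force: [-3.0, -0.6, 2.1]
finger_gap: 0.34
```

```bash
python3 -c "
from h import *
feel()"
```

```text
meanFT [-3.833 -0.134  1.911 -0.061  0.572 -0.023]
6.75 [0.5313 0.1252 0.0916] yaw -23.64 F [-5.3  -0.28  1.96] T [-0.02   0.664 -0.053] gap 29.24 q6 0.582
```

Emit:
{"api": "arm_command", "payload": {"targets": [[[0, 0, 0], -0.05], [[0, 0, 0], -0.1], [[0, 0, 0], -0.15]]}}

```text
time: 7.12
tool_pos: [0.531, 0.1251, 0.0915]
orientation: [[-0.002, 0.845, -0.534], [-0.0, -0.534, -0.845], [-1.0, -0.001, 0.001]]
force: [-5.0, -0.7, 2.7]
finger_gap: 0.359
```

```bash
python3 -c "
from h import *
feel()"
```

```text
meanFT [-5.285 -1.04   2.646 -0.155  0.897  0.264]
7.33 [0.531  0.125  0.0915] yaw -32.23 F [-4.86 -1.43  2.72] T [-0.141  0.903  0.245] gap 31.58 q6 0.731
```

The torque jumped from about 0 to 0.26 N m and the jaws were cammed open to 31.6 mm, so the nut is at the stop. I release, rise and check the tab.

Emit:
{"api": "arm_command", "payload": {"targets": [[[0, 0, 0], 0], [[0, 0, 0], 0], [[0, 0, 0], 0], [[0, 0, 0], 0]], "claw": 0}}

```text
time: 7.82
tool_pos: [0.5318, 0.1251, 0.0916]
orientation: [[0.0, 0.845, -0.535], [0.0, -0.535, -0.845], [-1.0, 0.0, -0.0]]
force: [-1.1, -0.1, -0.2]
finger_gap: 0.774
```

Emit:
{"api": "arm_command", "payload": {"targets": [[[0, 0, 4], 0], [[0, 0, 8], 0], [[0, 0, 12], 0], [[0, 0, 13], 0], [[0, 0, 13], 0]]}}

```text
time: 8.45
tool_pos: [0.5318, 0.1251, 0.2213]
orientation: [[0.0, 0.845, -0.535], [0.0, -0.535, -0.845], [-1.0, 0.0, -0.0]]
force: [-0.5, -0.7, -0.0]
finger_gap: 0.999
```

```bash
python3 - <<'E'
from h import *
s=save('wrist','w5'); stat()
u,v=proj(s,[.5325,.1255,.07]).astype(int);print(u,v)
cv2.imwrite('pics/w5c.png',cv2.resize(s['img'][v-40:v+50,u-50:u+50],None,fx=6,fy=6,interpolation=cv2.INTER_CUBIC)[:,:,::-1])
E
```

```text
8.5 [0.5314 0.1251 0.2199] yaw -32.32 F [ 0.8  -0.67 -0.18] T [-0.053 -0.031  0.036] gap 87.86 q6 0.733
318 193
```

View pics/w5c.png

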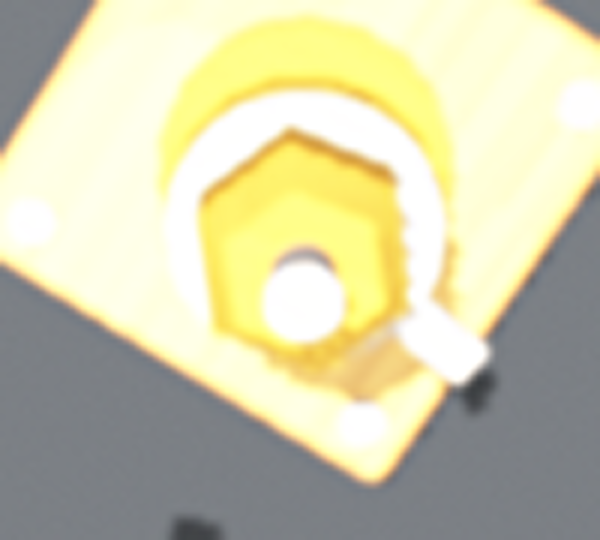

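```bash
python3 - <<'E'
from h import *
s=load('w5')
f=lambda p:(268+(p[0]+.5)/6-.5,153+(p[1]+.5)/6-.5)
V=np.array([onz(s,*f(p),.081)[:2] for p in [(290,128),(397,180),(408,303),(305,362),(218,328),(200,203)]])
c=V.mean(0);d=V-c;print('c',c,np.linalg.norm(d,axis=1))
a=np.degrees(np.arctan2(d[:,1],d[:,0]));print(a,'mod60',np.degrees(np.angle(np.exp(6j*np.radians(a)).mean())/6))
C=np.array([.5326,.1255])
for s_,p in((s,f((475,367))),(s,f((445,343))),(load('w1'),(240+577/8-.5,105+245/8-.5)),(load('w1'),(240+525/8-.5,105+248/8-.5))):
    t=onz(s_,*p,.063)[:2];print('tab',t,np.linalg.norm(t-C),np.degrees(np.arctan2(*(t-C)[::-1])))
print('wc',onz(s,*f((306,229)),.063))
E
```

```text
c [0.53287503 0.12718799] [0.01809769 0.01699566 0.01698708 0.01660033 0.01680658 0.01631538]
[  63.43754402    5.88610827  -59.11305737 -121.3473673  -169.49021903
  121.63929089] mod60 3.43208950343627
tab [0.54300041 0.09336071] 0.033780209380301685 -72.06819606394426
tab [0.54108798 0.09918468] 0.02765035207099441 -72.12294544642492
tab [0.54637223 0.09441647] 0.03399794241565705 -66.10322011970867
tab [0.54400064 0.10012244] 0.02782077399043175 -65.80842726390958
wc [0.53263105 0.12602486 0.063     ]
```

The washer turned about 0.107 rad, so the nut is finger-tight and step 1 should be met. Nut flats face 33.7° mod 60, and the fitted angle (3.4° corners) and the jaw camming (about 4°) agree. Next I go over the spanner ring.

Emit:
{"api": "arm_command", "payload": {"targets": [[[-2, -6, 0], -0.16], [[-4, -12, 0], -0.32], [[-6, -18, 0], -0.48], [[-8, -24, 0], -0.64], [[-10, -29, 0], -0.8]]}}

```text
time: 9.12
tool_pos: [0.4301, -0.1664, 0.2189]
orientation: [[-0.003, 0.2, -0.98], [0.001, -0.98, -0.2], [-1.0, -0.002, 0.003]]
force: [0.5, -0.7, -0.4]
finger_gap: 1.001
```

Emit:
{"api": "arm_command", "payload": {"targets": [[[-1, -1, 2], -0.02], [[-1, -1, 2], -0.02], [[-1, -1, 2], -0.02]]}}

```text
time: 9.5
tool_pos: [0.4218, -0.1742, 0.2399]
orientation: [[-0.002, 0.187, -0.982], [0.001, -0.982, -0.187], [-1.0, -0.002, 0.001]]
force: [-1.0, -0.4, -0.2]
finger_gap: 1.002
```

```bash
python3 - <<'E'
from h import *
s=save('wrist','w6'); stat()
print(proj(s,[.4676,-.1679,.049]),proj(s,[.618,-.139,.046]))
E
```

```text
9.55 [ 0.4218 -0.174   0.2399] yaw -79.2 F [ 0.06  0.22 -0.85] T [-0.016  0.006 -0.036] gap 88.11 q6 0.916
[321.28502039 137.94058326] [321.24895132 -44.4506106 ]
```

View pics/w6.png

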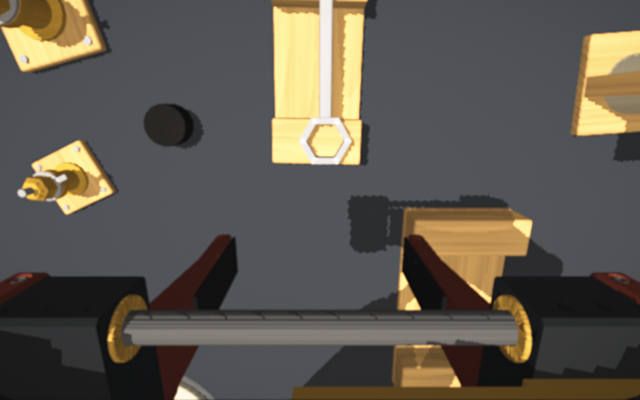

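The ring is centred at about (326,141) with the handle running straight up near column 326.

```bash
python3 - <<'E'
from h import *
s=load('w6');h=cv2.cvtColor(s['img'],cv2.COLOR_RGB2HSV)
m=((h[...,1]<60)&(h[...,2]>140)).astype(np.uint8)*255
m[:, :280]=0;m[:,370:]=0;m[180:]=0
for c in sorted(cv2.findContours(m,cv2.RETR_CCOMP,1)[0],key=cv2.contourArea)[-2:]:
    print(cv2.contourArea(c),cv2.boundingRect(c))
    M=cv2.moments(c); 
    if cv2.contourArea(c)<2000:
        u,v=M['m10']/M['m00'],M['m01']/M['m00'];print('hole',u,v,onz(s,u,v,.049),onz(s,u,v,.045),onz(s,u,v,.042))
P=[]
for v in range(6,110,4):
    x=np.where(m[v]>0)[0]
    if len(x)<14 : P.append((v,x.min(),x.max(),*onz(s,x.mean(),v,.046)[:2]))
P=np.array(P);print(P[::4].round(4))
k=np.polyfit(P[:,3],P[:,4],1);print('ang',np.degrees(np.arctan(k[0])),'y at grip',k)
# rest plate edges
R=((h[...,1]>70)&(h[...,2]>120)).astype(np.uint8);R[:,:265]=0;R[:,370:]=0;R[175:]=0
ys=np.where(R.any(1))[0];print('rest rows',ys.min(),ys.max(),[ (v,np.where(R[v])[0].min(),np.where(R[v])[0].max()) for v in(20,60,100,125,145,160)])
E
```

```text
970.0 (306, 123, 38, 35)
hole 324.630412371134 140.0139175257732 [ 0.46625684 -0.17146935  0.049     ] [ 0.46589722 -0.17159772  0.045     ] [ 0.46562751 -0.171694    0.042     ]
3180.0 (299, 0, 53, 165)
[[ 1.400e+01  3.200e+02  3.320e+02  5.749e-01 -1.516e-01]
 [ 3.000e+01  3.200e+02  3.310e+02  5.622e-01 -1.536e-01]
 [ 4.600e+01  3.200e+02  3.310e+02  5.492e-01 -1.562e-01]
 [ 6.200e+01  3.200e+02  3.310e+02  5.359e-01 -1.588e-01]
 [ 7.800e+01  3.200e+02  3.310e+02  5.223e-01 -1.614e-01]
 [ 9.400e+01  3.190e+02  3.310e+02  5.082e-01 -1.637e-01]]
ang 10.412829997824979 y at grip [ 0.18376582 -0.25713935]
rest rows 0 164 [(20, np.int64(273), np.int64(363)), (60, np.int64(273), np.int64(362)), (100, np.int64(274), np.int64(360)), (125, np.int64(271), np.int64(361)), (145, np.int64(271), np.int64(360)), (160, np.int64(272), np.int64(360))]
```

Emit:
{"api": "arm_command", "payload": {"targets": [[[6, 0.8, 0], -0.007], [[12, 1.6, -1], -0.007], [[12.8, 1.8, -6], -0.007], [[12.8, 1.8, -11], -0.007], [[12.8, 1.8, -15], -0.007]]}}

```text
time: 10.18
tool_pos: [0.5491, -0.1549, 0.0875]
orientation: [[-0.004, 0.182, -0.983], [0.001, -0.983, -0.182], [-1.0, -0.002, 0.004]]
force: [1.2, -0.1, 0.8]
finger_gap: 0.999
```

Emit:
{"api": "arm_command", "payload": {"targets": [[[0, 0, -2], 0], [[0, 0, -4], 0], [[0, 0, -4.3], 0], [[0, 0, -4.3], 0]]}}

```text
time: 10.68
tool_pos: [0.5503, -0.1571, 0.0498]
orientation: [[0.002, 0.179, -0.984], [-0.001, -0.984, -0.179], [-1.0, 0.001, -0.002]]
force: [0.2, -0.5, 0.0]
finger_gap: 1.002
```

```bash
python3 -c "
from h import *
stat()"
```

```text
10.68 [ 0.5503 -0.1571  0.0498] yaw -79.69 F [ 0.15 -0.48  0.03] T [ 0.013  0.007 -0.028] gap 88.17 q6 1.053
```

Emit:
{"api": "arm_command", "payload": {"targets": [[[0, 0, 0], 0], [[0, 0, 0], 0], [[0, 0, 0], 0], [[0, 0, 0], 0], [[0, 0, 0], 0]], "claw": 1, "newtons": 25}}

```text
time: 11.3
tool_pos: [0.5497, -0.1569, 0.0486]
orientation: [[-0.0, 0.179, -0.984], [-0.0, -0.984, -0.179], [-1.0, 0.0, 0.0]]
force: [0.6, -1.0, -1.1]
finger_gap: 0.47
```

Emit:
{"api": "arm_command", "payload": {"targets": [[[0, 0, 0], 0], [[0, 0, 0], 0], [[0, 0, 0], 0], [[0, 0, 0], 0]]}}

```text
time: 11.8
tool_pos: [0.5497, -0.1568, 0.0486]
orientation: [[-0.0, 0.179, -0.984], [0.0, -0.984, -0.179], [-1.0, -0.0, 0.0]]
force: [0.4, -0.0, 0.0]
finger_gap: 0.133
```

```bash
python3 -c "
from h import *
feel(2)"
```

```text
meanFT [ 0.212 -0.013 -0.432  0.094 -0.016  0.013]
11.9 [ 0.5497 -0.1568  0.0486] yaw -79.7 F [ 0.12 -0.15 -0.36] T [ 0.093 -0.008  0.01 ] gap 11.88 q6 1.054
```

Gripped squarely on the 12 mm handle. I lift and carry it to the nut with the handle at about 94°.

Emit:
{"api": "arm_command", "payload": {"targets": [[[0, 0, 0], 0], [[0, 0, 1], 0], [[0, 0, 3], 0], [[0, 0, 6], 0], [[0, 0, 10], 0]], "newtons": 55}}

```text
time: 12.52
tool_pos: [0.5494, -0.1568, 0.1503]
orientation: [[-0.0, 0.179, -0.984], [0.0, -0.984, -0.179], [-1.0, -0.0, 0.0]]
force: [0.1, 0.1, -2.8]
finger_gap: 0.126
```

Emit:
{"api": "arm_command", "payload": {"targets": [[[0, 3, 4], 0.15], [[0, 7, 6], 0.3], [[-0.5, 11, 6], 0.45], [[-1, 15, 6], 0.6], [[-1.5, 19, 6], 0.75]]}}

```text
time: 13.15
tool_pos: [0.5345, 0.0343, 0.2106]
orientation: [[0.002, 0.804, -0.594], [0.0, -0.594, -0.804], [-1.0, 0.002, -0.001]]
force: [0.2, -0.1, -1.5]
finger_gap: 0.13
```

Emit:
{"api": "arm_command", "payload": {"targets": [[[0, 4, 0], 0.15], [[0, 8, 0], 0.3], [[-0.2, 12, 0], 0.45], [[-0.5, 15, 0], 0.6], [[-0.7, 17, 0], 0.7]]}}

```text
time: 13.78
tool_pos: [0.5275, 0.2047, 0.2104]
orientation: [[0.002, 0.998, 0.064], [0.001, 0.064, -0.998], [-1.0, 0.002, -0.001]]
force: [0.2, -0.4, -1.8]
finger_gap: 0.125
```

Emit:
{"api": "arm_command", "payload": {"targets": [[[0, 0, 0], 0], [[0, 0, 0], 0], [[0, 0, 0], 0]]}}

```text
time: 14.15
tool_pos: [0.5279, 0.2021, 0.209]
orientation: [[0.0, 0.998, 0.057], [-0.0, 0.057, -0.998], [-1.0, 0.0, 0.0]]
force: [0.3, -0.1, -1.4]
finger_gap: 0.133
```

```bash
python3 - <<'E'
from h import *
feel(2)
a=save('scene','s7');b=save('side','d7');w=save('wrist','w7')
C=[.5327,.1256]
print([proj(a,C+[z]) for z in(.102,.18)],[proj(b,C+[z]) for z in(.102,.18)],proj(w,C+[.19]))
u,v=proj(a,C+[.15]).astype(int);c1=cv2.resize(a['img'][v-45:v+45,u-50:u+50],None,fx=4,fy=4,interpolation=2)
u2,v2=proj(b,C+[.15]).astype(int);c2=cv2.resize(b['img'][v2-45:v2+45,u2-50:u2+50],None,fx=4,fy=4,interpolation=2)
print(u,v,u2,v2)
cv2.imwrite('pics/c7.png',np.hstack([c1,c2])[:,:,::-1])
E
```

```text
meanFT [-0.126  0.345 -1.916 -0.015 -0.086  0.035]
14.25 [0.5279 0.2023 0.2088] yaw 3.28 F [-0.09  0.55 -1.26] T [-0.003 -0.092  0.03 ] gap 11.16 q6 0.249
[array([371.26113119, 214.01990315]), array([374.63612422, 199.25407671])] [array([267.2333751 , 210.13986879]), array([264.74964778, 178.21320485])] [319.36032529 381.18200552]
373 205 265 190
```

View pics/c7.png

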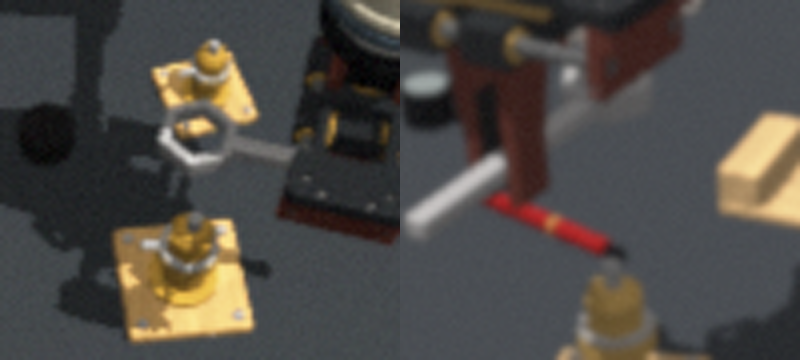

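The ring is at about (372,194) in the scene view and the handle end at about (218,201) in the side view. I'll compare both with their predicted places to check for droop.

```bash
python3 - <<'E'
from h import *
a=load('s7');b=load('d7');st=bot.read_state()
p=st['tool_pos'];R=st['orientation'];hd=-R[:,2]  # handle direction = -tool z (away from ring)
ring=p-.085*hd;end=p+.07*hd
for k in(.190,.2023,.21): print(k,proj(a,[*ring[:2],k]),proj(b,[*ring[:2],k]))
print(hd,'end',[proj(b,[*end[:2],z]) for z in(.19,.2008,.21)])
h=cv2.cvtColor(a['img'],cv2.COLOR_RGB2HSV);m=((h[...,1]<70)&(h[...,2]>100)).astype(np.uint8);m[:,:360]=0;m[:,383:]=0;m[:180]=0;m[210:]=0
print([cv2.boundingRect(c) for c in cv2.findContours(m,0,1)[0] if cv2.contourArea(c)>30])
E
```

```text
0.19 [372.12525654 196.35773711] [266.66971653 172.43380783]
0.2023 [372.67714646 193.78769362] [266.2712544  167.08439541]
0.21 [373.02897541 192.149295  ] [266.01876783 163.69472624]
[-5.79932726e-02  9.98316974e-01  3.20949267e-06] end [array([218.71546157, 207.42726747]), array([217.94132481, 202.22074632]), array([217.27248303, 197.72239541])]
[(362, 185, 21, 18)]
```

No droop: predictions match within 1 px. I centre the ring over the nut and descend.

Emit:
{"api": "arm_command", "payload": {"targets": [[[-0.07, 0.8, 0], 0.007], [[-0.07, 0.8, -3], 0.007], [[-0.07, 0.8, -6], 0.007], [[-0.07, 0.8, -9], 0.007], [[-0.07, 0.8, -9.7], 0.007]]}}

```text
time: 15.02
tool_pos: [0.5257, 0.2112, 0.109]
orientation: [[-0.004, 0.998, 0.066], [-0.001, 0.066, -0.998], [-1.0, -0.004, 0.001]]
force: [-0.1, 0.4, -1.7]
finger_gap: 0.131
```

Emit:
{"api": "arm_command", "payload": {"targets": [[[0, 0, 0], 0], [[0, 0, 0], 0]]}}

```text
time: 15.28
tool_pos: [0.5278, 0.2115, 0.1135]
orientation: [[0.003, 0.998, 0.066], [0.001, 0.066, -0.998], [-1.0, 0.003, -0.001]]
force: [1.3, -0.9, -1.9]
finger_gap: 0.125
```

```bash
python3 - <<'E'
from h import *
st=stat();p=st['tool_pos'];hd=-st['orientation'][:,2];print('ring',p-.085*hd,np.degrees(np.arctan2(hd[1],hd[0])))
a=save('scene','s8')
u,v=proj(a,[.5327,.1256,.09]).astype(int);print(u,v,proj(a,[.5327,.1256,.102]),proj(a,[*(p-.085*hd)[:2],p[2]-.0066]))
cv2.imwrite('pics/c8.png',cv2.resize(a['img'][v-30:v+30,u-40:u+40],None,fx=8,fy=8,interpolation=2)[:,:,::-1])
E
```

```text
15.28 [0.5278 0.2115 0.1135] yaw 3.79 F [ 1.34 -0.89 -1.86] T [-0.017 -0.126  0.01 ] gap 11.02 q6 0.255
ring [0.53337204 0.12668742 0.11342209] 93.78668801504256
370 216 [371.26113119 214.01990315] [371.78281172 213.47167985]
```

View pics/c8.png

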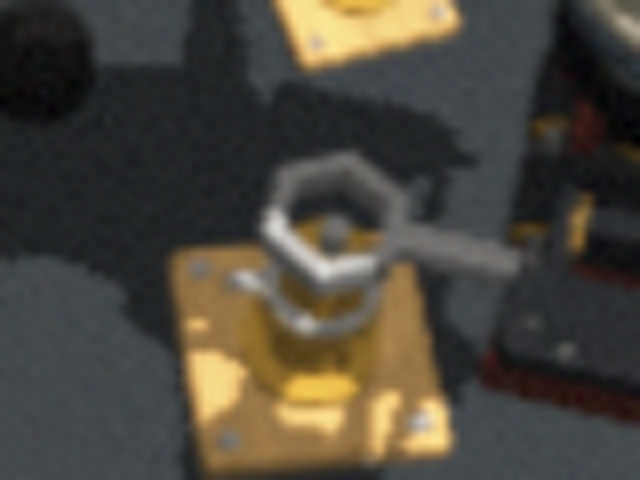

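The ring is centred over the stub, so I lower it gently and watch the force.

Emit:
{"api": "arm_command", "payload": {"targets": [[[-0.05, -0.1, -0.4], 0], [[-0.05, -0.1, -0.8], 0], [[-0.05, -0.1, -1.2], 0], [[-0.05, -0.1, -1.2], 0]]}}

```text
time: 15.82
tool_pos: [0.5262, 0.21, 0.0989]
orientation: [[-0.001, 0.998, 0.066], [-0.0, 0.066, -0.998], [-1.0, -0.001, 0.0]]
force: [-0.2, 0.6, -1.3]
finger_gap: 0.133
```

```bash
python3 -c "
from h import *
stat()"
```

```text
15.82 [0.5262 0.21   0.0989] yaw 3.78 F [-0.25  0.59 -1.33] T [ 0.077 -0.077  0.038] gap 11.66 q6 0.254
```

Emit:
{"api": "arm_command", "payload": {"targets": [[[0, 0, -0.3], 0], [[0, 0, -0.6], 0], [[0, 0, -0.9], 0], [[0, 0, -0.9], 0]]}}

```text
time: 16.32
tool_pos: [0.5264, 0.2107, 0.0905]
orientation: [[-0.0, 0.998, 0.066], [0.001, 0.066, -0.998], [-1.0, -0.0, -0.001]]
force: [0.3, 3.3, -1.1]
finger_gap: 0.131
```

```bash
python3 -c "
from h import *
feel(2)"
```

```text
meanFT [-0.276  3.877 -0.852  0.686 -0.092  0.077]
16.43 [0.5264 0.2107 0.0904] yaw 3.81 F [ 0.    4.44 -0.98] T [ 0.741 -0.108  0.032] gap 11.49 q6 0.254
```

Past the shoulder and engaged. I ease +y and lower to the collar.

Emit:
{"api": "arm_command", "payload": {"targets": [[[0, 0.08, -0.3], 0], [[0.03, 0.1, -0.7], 0], [[0.03, 0.1, -1.1], 0], [[0.03, 0.1, -1.4], 0], [[0.03, 0.1, -1.4], 0]]}}

```text
time: 17.05
tool_pos: [0.5266, 0.211, 0.0761]
orientation: [[-0.001, 0.998, 0.066], [-0.0, 0.066, -0.998], [-1.0, -0.001, 0.0]]
force: [-0.6, 1.6, -2.0]
finger_gap: 0.13
```

```bash
python3 -c "
from h import *
feel(2)"
```

```text
meanFT [-0.476  1.816 -1.992  0.309 -0.036  0.002]
17.15 [0.5267 0.211  0.0765] yaw 3.77 F [-0.65  1.79 -2.12] T [ 0.276 -0.069 -0.004] gap 11.31 q6 0.255
```

Emit:
{"api": "arm_command", "payload": {"targets": [[[0, 0, -0.1], 0], [[0, 0, -0.2], 0], [[0, 0, -0.2], 0]]}}

```text
time: 17.52
tool_pos: [0.5268, 0.211, 0.0746]
orientation: [[-0.0, 0.998, 0.066], [-0.0, 0.066, -0.998], [-1.0, -0.0, 0.0]]
force: [-0.1, 1.6, -1.5]
finger_gap: 0.13
```

```bash
python3 -c "
from h import *
feel(2)"
```

```text
meanFT [-0.492  1.221 -1.721  0.221 -0.046 -0.003]
17.62 [0.5268 0.2111 0.0746] yaw 3.78 F [-0.72  1.4  -1.83] T [ 0.214 -0.074  0.011] gap 11.49 q6 0.255
```

Fully down, about 1 mm above the collar with little side force. I'll compute the arc.

```bash
cat > arc.py <<'E'
import numpy as np,sys
t0=float(sys.argv[1]);n=int(sys.argv[2]);d=float(sys.argv[3])
for k in range(n):
    b=np.radians(t0)-5*k*d;p=lambda a:8.5*np.array([np.cos(a),np.sin(a)])
    print([[[*(p(b-j*d)-p(b)).round(2).tolist(),0],round(-j*d,3)] for j in range(1,6)])
E
python3 arc.py 93.8 4 0.09
```

```text
[[[0.76, 0.02, 0], -0.09], [[1.53, -0.04, 0], -0.18], [[2.28, -0.16, 0], -0.27], [[3.02, -0.35, 0], -0.36], [[3.75, -0.6, 0], -0.45]]
[[[0.7, -0.32, 0], -0.09], [[1.36, -0.7, 0], -0.18], [[1.99, -1.13, 0], -0.27], [[2.57, -1.63, 0], -0.36], [[3.11, -2.17, 0], -0.45]]
[[[0.49, -0.59, 0], -0.09], [[0.92, -1.22, 0], -0.18], [[1.3, -1.89, 0], -0.27], [[1.61, -2.58, 0], -0.36], [[1.86, -3.31, 0], -0.45]]
[[[0.18, -0.74, 0], -0.09], [[0.3, -1.5, 0], -0.18], [[0.35, -2.26, 0], -0.27], [[0.33, -3.03, 0], -0.36], [[0.24, -3.79, 0], -0.45]]
```

Emit:
{"api": "arm_command", "payload": {"targets": [[[0.76, 0.02, 0], -0.09], [[1.53, -0.04, 0], -0.18], [[2.28, -0.16, 0], -0.27], [[3.02, -0.35, 0], -0.36], [[3.75, -0.6, 0], -0.45]]}}

```text
time: 18.25
tool_pos: [0.5636, 0.2061, 0.0744]
orientation: [[-0.002, 0.927, -0.376], [0.001, -0.376, -0.927], [-1.0, -0.002, -0.0]]
force: [-3.7, 3.4, -0.5]
finger_gap: 0.136
```

```bash
cat >> h.py <<'E'
def ringat():
    st=bot.read_state();p=st['tool_pos'];hd=-st['orientation'][:,2];print('ring',(p-.085*hd).round(4),'handle',np.degrees(np.arctan2(hd[1],hd[0])).round(2),'radial/tang F',(st['force']@hd).round(2),(st['force']@np.cross([0,0,1],hd)).round(2))
E
python3 -c "
from h import *
feel(2);ringat()"
```

```text
meanFT [-3.087  4.774 -0.489  0.693  0.479  0.05 ]
18.35 [0.564  0.2059 0.0745] yaw -22.02 F [-2.79  4.53 -0.17] T [0.707 0.434 0.021] gap 11.29 q6 0.677
ring [0.5321 0.1271 0.0744] handle 67.98 radial/tang F 3.15 4.28
```

Emit:
{"api": "arm_command", "payload": {"targets": [[[0.7, -0.32, 0], -0.09], [[1.36, -0.7, 0], -0.18], [[1.99, -1.13, 0], -0.27], [[2.57, -1.63, 0], -0.36], [[3.11, -2.17, 0], -0.45]]}}

```text
time: 18.98
tool_pos: [0.5949, 0.1844, 0.0745]
orientation: [[-0.001, 0.672, -0.741], [0.001, -0.741, -0.672], [-1.0, -0.002, -0.0]]
force: [-2.6, 5.1, -1.5]
finger_gap: 0.132
```

```bash
python3 -c "
from h import *
feel(2);ringat()"
```

```text
meanFT [-1.24   4.466 -0.725  0.801  0.293 -0.049]
19.07 [0.5953 0.184  0.0745] yaw -47.74 F [-1.33  4.34 -0.71] T [ 0.755  0.254 -0.053] gap 11.42 q6 1.078
ring [0.5324 0.1268 0.0745] handle 42.26 radial/tang F 1.93 4.11
```

Emit:
{"api": "arm_command", "payload": {"targets": [[[0.49, -0.59, 0], -0.09], [[0.92, -1.22, 0], -0.18], [[1.3, -1.89, 0], -0.27], [[1.61, -2.58, 0], -0.36], [[1.86, -3.31, 0], -0.45]]}}

```text
time: 19.7
tool_pos: [0.6138, 0.1512, 0.0746]
orientation: [[0.0, 0.284, -0.959], [0.001, -0.959, -0.284], [-1.0, -0.001, -0.0]]
force: [-0.8, 4.7, -1.3]
finger_gap: 0.134
```

```bash
python3 -c "
from h import *
feel(2,'w9');ringat();a=save('scene','s9')
c1=cv2.resize(a['img'][195:245,345:400],None,fx=8,fy=8,interpolation=2)
w=load('w9')['img'];print(c1.shape)
cv2.imwrite('pics/c9.png',np.hstack([c1,cv2.resize(w,None,fx=.55,fy=.55,interpolation=3)[:0].reshape(0,0,3) if 0 else c1[:,:0]])[:,:,::-1])"
```

```text
meanFT [-0.842  5.058 -1.276  0.828  0.051 -0.008]
19.8 [0.6139 0.1507 0.0746] yaw -73.47 F [-0.59  5.02 -1.28] T [0.775 0.011 0.004] gap 11.31 q6 1.469
ring [0.5324 0.1265 0.0746] handle 16.53 radial/tang F 0.86 4.98
(400, 440, 3)
```

View pics/c9.png

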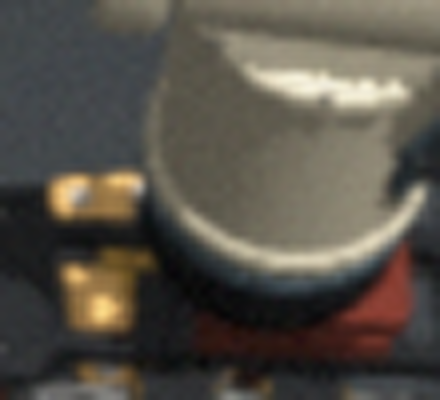

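That view is blocked by the wrist. By handle angle (77° turned, minus about 10° play) another ~0.41 rad is needed.

Emit:
{"api": "arm_command", "payload": {"targets": [[[0.18, -0.74, 0], -0.09], [[0.3, -1.5, 0], -0.18], [[0.35, -2.26, 0], -0.27], [[0.33, -3.03, 0], -0.36], [[0.28, -3.46, 0], -0.41]]}}

```text
time: 20.48
tool_pos: [0.6168, 0.1164, 0.0747]
orientation: [[0.001, -0.121, -0.993], [0.001, -0.993, 0.121], [-1.0, -0.001, -0.001]]
force: [0.7, 6.4, -1.7]
finger_gap: 0.133
```

Emit:
{"api": "arm_command", "payload": {"targets": [[[0, 0, 0], 0], [[0, 0, 0], 0], [[0, 0, 0], 0]]}}

```text
time: 20.85
tool_pos: [0.6168, 0.1162, 0.0747]
orientation: [[0.0, -0.121, -0.993], [0.0, -0.993, 0.121], [-1.0, -0.0, -0.0]]
force: [0.8, 5.6, -2.0]
finger_gap: 0.128
```

```bash
python3 - <<'E'
from h import *
feel(2);ringat();s=save('side','d10')
t=np.radians(-6.7)
for a in(-139,-155,-163,-170,177,165): # tab tip candidates seen by side cam
    r=np.radians(a); print(a,proj(s,[.5327+.03*np.cos(r),.1258+.03*np.sin(r),.063]).round(1))
E
python3 arc.py -7 1 -0.04
```

```text
meanFT [ 0.222  4.762 -1.946  0.879 -0.114  0.076]
20.95 [0.6168 0.1161 0.0747] yaw -96.97 F [ 0.14  5.1  -1.5 ] T [ 0.856 -0.13   0.094] gap 11.32 q6 1.824
ring [0.5325 0.1264 0.0747] handle -6.97 radial/tang F -0.48 5.08
-139 [281.8 223.7]
-155 [281.7 225.8]
-163 [281.3 226.8]
-170 [280.6 227.7]
177 [279.  229.3]
165 [277.  230.6]
[[[0.03, 0.34, 0], 0.04], [[0.06, 0.68, 0], 0.08], [[0.06, 1.02, 0], 0.12], [[0.06, 1.36, 0], 0.16], [[0.04, 1.7, 0], 0.2]]
```

Quarter turn reached and held under light load. I back off about 0.13 rad within the play to unload, then check.

Emit:
{"api": "arm_command", "payload": {"targets": [[[0.03, 0.34, 0], 0.04], [[0.06, 0.68, 0], 0.08], [[0.06, 1.1, 0], 0.13], [[0.06, 1.1, 0], 0.13]]}}

```text
time: 21.5
tool_pos: [0.6174, 0.1266, 0.0746]
orientation: [[0.0, 0.008, -1.0], [-0.001, -1.0, -0.008], [-1.0, 0.001, -0.0]]
force: [0.4, 1.1, -1.6]
finger_gap: 0.13
```

```bash
python3 -c "
from h import *
feel(3);ringat()"
```

```text
meanFT [ 0.228  2.009 -1.401  0.359 -0.102 -0.147]
21.65 [0.6174 0.1265 0.0746] yaw -89.64 F [ 0.62  1.85 -1.77] T [ 0.32  -0.068 -0.096] gap 11.59 q6 1.713
ring [0.5324 0.1259 0.0746] handle 0.36 radial/tang F 0.63 1.85
```

Emit:
{"api": "arm_command", "payload": {"targets": [[[0, 0.05, 0], 0.01], [[0, 0.05, 0.2], 0.01], [[0, 0.05, 0.5], 0.01], [[0, 0.05, 0.8], 0.01]]}}

```text
time: 22.15
tool_pos: [0.6174, 0.1272, 0.0829]
orientation: [[0.0, 0.017, -1.0], [-0.0, -1.0, -0.017], [-1.0, 0.0, -0.0]]
force: [0.1, 1.8, -2.4]
finger_gap: 0.13
```

```bash
python3 -c "
from h import *
feel(2);ringat()"
```

```text
meanFT [ 0.182  1.536 -0.908  0.322  0.018 -0.166]
22.25 [0.6174 0.1272 0.0832] yaw -89.04 F [ 0.6   1.56 -1.25] T [ 0.33  -0.006 -0.152] gap 11.78 q6 1.703
ring [0.5324 0.1258 0.0832] handle 0.96 radial/tang F 0.62 1.55
```

Emit:
{"api": "arm_command", "payload": {"targets": [[[0, 0, 0.3], 0], [[0, 0, 0.6], 0], [[0, 0, 1], 0], [[0, 0, 1.4], 0], [[0, 0, 1.8], 0]]}}

```text
time: 22.88
tool_pos: [0.6174, 0.1268, 0.101]
orientation: [[-0.0, 0.017, -1.0], [-0.001, -1.0, -0.017], [-1.0, 0.001, 0.0]]
force: [-0.3, 0.2, -1.5]
finger_gap: 0.13
```

```bash
python3 -c "
from h import *
feel(2);ringat()"
```

```text
meanFT [-0.315 -0.216 -1.441  0.004 -0.057 -0.009]
22.98 [0.6177 0.127  0.1014] yaw -89.04 F [-0.3  -0.75 -2.56] T [ 0.038 -0.015 -0.01 ] gap 11.33 q6 1.703
ring [0.5327 0.1256 0.1014] handle 0.96 radial/tang F -0.31 -0.74
```

The spanner is off cleanly with near-zero force. I rise and move where the wrist camera can see the nut on the way back.

Emit:
{"api": "arm_command", "payload": {"targets": [[[0, 0, 4], 0], [[0, 0, 8], 0], [[-3, -2, 12], 0.05], [[-8, -4, 13], 0.1], [[-11, -6.5, 13], 0.16]]}}

```text
time: 23.6
tool_pos: [0.5063, 0.0619, 0.2326]
orientation: [[0.003, 0.178, -0.984], [-0.0, -0.984, -0.178], [-1.0, 0.001, -0.003]]
force: [-0.1, -0.1, -1.5]
finger_gap: 0.128
```

Emit:
{"api": "arm_command", "payload": {"targets": [[[0, 0, 0], 0], [[0, 0, 0], 0], [[0, 0, 0], 0]]}}

```text
time: 23.98
tool_pos: [0.5079, 0.0627, 0.2302]
orientation: [[-0.001, 0.176, -0.984], [0.0, -0.984, -0.176], [-1.0, -0.0, 0.001]]
force: [0.7, 1.0, -1.3]
finger_gap: 0.129
```

```bash
python3 - <<'E'
from h import *
stat();ringat()
s=save('wrist','w11')
u,v=proj(s,[.5327,.1256,.07]).astype(int);print(u,v)
cv2.imwrite('pics/w11c.png',cv2.resize(s['img'][v-45:v+45,u-55:u+55],None,fx=6,fy=6,interpolation=2)[:,:,::-1])
E
```

```text
23.98 [0.5079 0.0627 0.2302] yaw -79.86 F [ 0.69  0.99 -1.35] T [ 0.064 -0.054 -0.028] gap 11.39 q6 1.45
ring [0.4243 0.0477 0.2302] handle 10.14 radial/tang F 0.86 0.86
253 153
```

View pics/w11c.png

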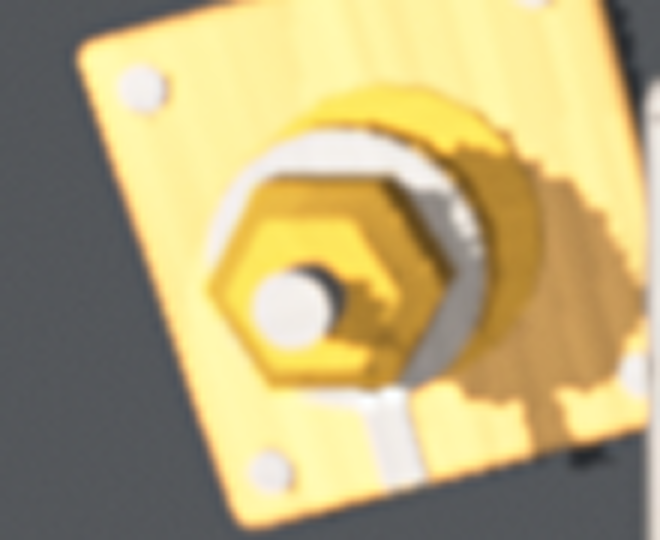

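```bash
python3 - <<'E'
from h import *
s=load('w11');f=lambda p:(198+(p[0]+.5)/6-.5,108+(p[1]+.5)/6-.5)
C=np.array([.5327,.1256])
for p in((405,485),(395,430)):
    t=onz(s,*f(p),.063)[:2];print(np.linalg.norm(t-C),np.degrees(np.arctan2(*(t-C)[::-1])))
V=np.array([onz(s,*f(p),.081)[:2] for p in[(262,178),(385,180),(452,270),(385,388),(270,388),(212,285)]])
d=V-V.mean(0);a=np.arctan2(d[:,1],d[:,0]);print(V.mean(0),np.degrees(np.angle(np.exp(6j*a).mean())/6))
E
```

```text
0.03455386772518106 -157.46293286982657
0.025742546137243 -155.79809613610934
[0.53319269 0.1250036 ] -19.855916512386834
```

Washer total is about 91° (1.59 rad), within 1.37–2.02, and the nut angle is consistent with the tab, so it isn't backed off. I return the spanner to its rest.

Emit:
{"api": "arm_command", "payload": {"targets": [[[1, -5, 0], 0], [[2, -10, 0], 0], [[3, -15, 0], 0], [[4, -19, 0], 0], [[4.2, -22, 0], 0]]}}

```text
time: 24.65
tool_pos: [0.5501, -0.1594, 0.2295]
orientation: [[-0.001, 0.175, -0.985], [0.0, -0.985, -0.175], [-1.0, -0.001, 0.001]]
force: [-0.0, -0.3, -1.5]
finger_gap: 0.13
```

Emit:
{"api": "arm_command", "payload": {"targets": [[[0, 0, -4], 0], [[0, 0, -8], 0], [[0, 0, -12], 0], [[0, 0, -14], 0], [[0, 0, -14], 0]]}}

```text
time: 25.28
tool_pos: [0.5489, -0.1573, 0.0889]
orientation: [[-0.003, 0.176, -0.984], [0.001, -0.984, -0.176], [-1.0, -0.002, 0.003]]
force: [-0.4, -0.2, -1.5]
finger_gap: 0.129
```

```bash
python3 -c "
from h import *
stat();ringat()"
```

```text
25.27 [ 0.5489 -0.1573  0.0889] yaw -79.85 F [-0.44 -0.2  -1.5 ] T [ 0.052 -0.054 -0.017] gap 11.39 q6 1.055
ring [ 0.4652 -0.1723  0.0891] handle 10.15 radial/tang F -0.46 -0.12
```

Emit:
{"api": "arm_command", "payload": {"targets": [[[0.05, 0.05, -1.5], 0], [[0.05, 0.05, -3], 0], [[0.05, 0.05, -3.7], 0], [[0.05, 0.05, -3.9], 0], [[0.05, 0.05, -3.9], 0]]}}

```text
time: 25.9
tool_pos: [0.55, -0.1573, 0.0519]
orientation: [[0.0, 0.176, -0.984], [-0.0, -0.984, -0.176], [-1.0, 0.0, -0.0]]
force: [0.5, -0.5, -2.2]
finger_gap: 0.13
```

```bash
python3 -c "
from h import *
feel(2);ringat()"
```

```text
meanFT [ 0.247  0.056 -1.826  0.029 -0.05   0.037]
26.0 [ 0.5502 -0.1574  0.0522] yaw -79.87 F [ 0.31  0.34 -1.92] T [ 0.036 -0.042  0.026] gap 11.7 q6 1.056
ring [ 0.4665 -0.1723  0.0522] handle 10.13 radial/tang F 0.37 0.28
```

Emit:
{"api": "arm_command", "payload": {"targets": [[[0, 0, -0.15], 0], [[0, 0, -0.3], 0], [[0, 0, -0.36], 0], [[0, 0, -0.36], 0]]}}

```text
time: 26.5
tool_pos: [0.55, -0.1573, 0.0486]
orientation: [[0.0, 0.176, -0.984], [-0.0, -0.984, -0.176], [-1.0, 0.0, -0.0]]
force: [-1.6, 0.3, 2.6]
finger_gap: 0.131
```

```bash
python3 -c "
from h import *
feel(2);ringat()"
```

```text
meanFT [-1.118  0.42   2.966  0.131  0.239  0.011]
26.6 [ 0.55   -0.1573  0.0486] yaw -79.87 F [-1.06  0.49  3.55] T [0.15  0.289 0.014] gap 11.39 q6 1.056
ring [ 0.4664 -0.1723  0.0486] handle 10.13 radial/tang F -0.95 0.67
```

Contact with the rest shows as +3 N. I release and rise.

Emit:
{"api": "arm_command", "payload": {"targets": [[[0, 0, 0], 0], [[0, 0, 0], 0], [[0, 0, 0], 0], [[0, 0, 0], 0], [[0, 0, 0], 0]], "claw": 0}}

```text
time: 27.22
tool_pos: [0.5499, -0.1573, 0.048]
orientation: [[-0.0, 0.176, -0.984], [0.0, -0.984, -0.176], [-1.0, -0.0, 0.0]]
force: [-0.5, -0.9, -0.9]
finger_gap: 0.661
```

Emit:
{"api": "arm_command", "payload": {"targets": [[[0, 0, 0], 0], [[0, 0, 2], 0], [[0, 0, 6], 0], [[0, 0, 11], 0], [[0, 0, 16], 0]]}}

```text
time: 27.85
tool_pos: [0.5498, -0.1572, 0.2113]
orientation: [[0.002, 0.176, -0.984], [-0.001, -0.984, -0.176], [-1.0, 0.001, -0.001]]
force: [0.5, 0.3, 0.8]
finger_gap: 0.998
```

Emit:
{"api": "arm_command", "payload": {"targets": [[[-5, -0.8, 2], 0], [[-11, -1.6, 3], 0], [[-12.8, -1.8, 3], 0], [[-12.8, -1.8, 3], 0], [[-12.8, -1.8, 3], 0]]}}

```text
time: 28.48
tool_pos: [0.4225, -0.1752, 0.2386]
orientation: [[0.001, 0.176, -0.984], [-0.0, -0.984, -0.176], [-1.0, 0.0, -0.001]]
force: [0.4, 0.2, -0.5]
finger_gap: 1.002
```

```bash
python3 - <<'E'
from h import *
stat();s=save('wrist','w12');h=cv2.cvtColor(s['img'],cv2.COLOR_RGB2HSV)
m=((h[...,1]<60)&(h[...,2]>140)).astype(np.uint8)*255
m[:, :280]=0;m[:,370:]=0;m[180:]=0
for c in sorted(cv2.findContours(m,cv2.RETR_CCOMP,1)[0],key=cv2.contourArea)[-2:]:
    M=cv2.moments(c);u,v=M['m10']/M['m00'],M['m01']/M['m00'];print(cv2.contourArea(c),cv2.boundingRect(c),onz(s,u,v,.045))
P=[]
for v in range(6,110,4):
    x=np.where(m[v]>0)[0]
    if 3<len(x)<14 : P.append(onz(s,x.mean(),v,.046)[:2])
P=np.array(P);k=np.polyfit(P[:,0],P[:,1],1);print('ang',np.degrees(np.arctan(k[0])),k)
E
```

```text
28.48 [ 0.4225 -0.1752  0.2386] yaw -79.86 F [ 0.44  0.25 -0.46] T [-0.029  0.022 -0.033] gap 88.21 q6 0.926
971.0 (306, 124, 38, 35) [ 0.46631168 -0.17312878  0.045     ]
3177.5 (298, 0, 53, 166) [ 0.49891592 -0.16721421  0.045     ]
ang 10.084686851775345 [ 0.1778514  -0.25602331]
```

The spanner is back within 2 mm and 0.4° of where it started, with the same silhouette, so it lies flat. Handing in.

```bash
python3 -c "
from h import *
bot.hand_in();stat()"
```

```text
the job is handed in; nothing more can be done
the job is handed in; nothing more can be done
```

The job is done and handed in at about 28.5 s of the 72 s allowed; no verdict was reported.

- **Finger-tight:** I ran the nut clockwise with an 8 N grip until the torque jumped to about 0.26 N m and the jaws were pushed open. The camera then showed the washer tab turned about 0.11 rad.
- **Quarter turn:** I put the spanner over the nut and turned it with about 5 N at the grip. I backed it off within the play to unload it and lifted it free at near-zero force. The washer has turned about 1.59 rad in all, against the allowed 1.37 to 2.02. The nut's angle still matches the tab within about 2°, so it has not backed off.
- **Spanner on its rest:** It lies within about 2 mm and 0.4° of where it started. The gripper is open and clear of it.

Two checks were weaker than the rest. One picture of the ring during the turn was blocked by the wrist, so I timed the stop by handle angle and confirmed it afterwards from the tab. I did not re-measure the pen, pin vise, puck or funnel stand at the end, but no move went near them.

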